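# Open the powerless till at the food stall with its release pin

### The job

The till has no power. Take the yellow-handled release pin from its wooden stand, push it down through the round hole in the till's top until the hidden latch lets go and the drawer springs out a little; feel your way and never push hard (20 N would bend the latch). Then put the pin back upright, fully home in its stand, pull the drawer out as far as it goes and let go, leaving everything else on the counter where it is.

Things in the scene. Friction and masses are not known exactly. Their poses are not given: they have to be found in the camera images.
- pin_grip (a point): Centre of the release pin's handle: yellow square bar 16 x 16 mm, 45 mm tall. Below it a straight round steel shaft, 7 mm thick, 85 mm long, along -z of this frame; x and y are square to the handle's sides. 40 to 85 g. Starts upright in the stand, the handle's shoulder resting on the stand's top.
- pin_tip (a point): Lower end of the pin's shaft, 107.5 mm below pin_grip; same axes (z up along the pin).
- stand_mouth (a point): Mouth centre of the vertical hole (10 mm wide, right through, 1.5 mm chamfer) in the top of the pin's stand, a fixed brown wooden block 60 x 60 mm, 90 mm high, on the left or right of the counter; z up, x and y square to its sides. With the pin home, the handle's shoulder sits on this face and the tip is 85 mm below it.
- till: The till: fixed grey box 200 mm deep, 300 mm wide, 110 mm high; origin at the centre of its underside, z up, -x out of its front, the way the drawer opens. A hidden sprung latch pad lies under its access hole: it resists with 4 N, rising to about 8 N, and frees the drawer after about 7 mm of travel; at 10 mm it meets a hard stop and the force climbs at once.
- till_hole (a point): Mouth centre of the access hole (10 mm wide, 1.5 mm chamfer, plate 10 mm thick) in a 50 mm square bright plate flush in the till's top, near the till's +y end (60 mm behind the front, 35 mm from that side); axes as the till. The pin meets the unseen latch pad 20 to 56 mm below this mouth, a different depth each time. Over 20 N between pin and till bends it.
- pull (a point): Centre of the drawer's pull: an orange block standing out 34 mm from the black drawer front, 14 mm wide (along the till's y), 28 mm tall, its top 16 mm below the till's top. It can be pinched across its width from above. Same axes as till_hole; moves with the drawer.
- till_drawer (a joint): How far the drawer is out, in m: 0 shut, about 0.035 when it has sprung out by itself, 0.095 at its end stop. Past the first spring-out it slides stiffly (up to about 5 N) and stays where it is left.
There are look-alikes about, which are no part of the job. Leave any black look-alike of the part that bears pin_grip alone. Leave any turquoise look-alike of the part that bears stand_mouth alone.

How it is judged:
By the outcome, as a careful person would: the job done as asked, in the order asked, and still so for the second after the job is handed in, with the robot touching nothing.
It also fails if it takes over 72 s, if anything falls off the work surface, if the arm or the gripper's body presses on something with over 40 N, if the wrist force passes 120 N, or if a joint passes its speed limit or range.

### The arm

A 6-joint arm with a two-finger parallel gripper is mounted at the origin on the work surface. World frame = base frame: x ahead of the robot, y to its left, z up, the work surface at z = 0. Lengths are in m, angles in rad, forces in N, time in s.
With the tool pointing down it reaches from about 0.25 to 0.775 m from the base axis. Payload 4 kg.
Tool frame: the origin (TCP) lies midway between the tips of the shut fingers; the grasp point (between the pads) lies 19 mm behind it; z points along the fingers, y is the direction in which the jaws open and shut (so a half turn about z gives the same grasp; the last joint's range is limited). The gripper opens to 94 mm and grips with 3 to 60 N. Pads are 16 mm wide; open, the fingers measure 119 mm over their backs; the gripper's body (75 mm by 177 mm) begins 78 mm behind the grasp point.
Start: joints at [-0.103, 0.087, 1.371, -0, 1.684, -0.103], TCP at [0.55, -0, 0.206] pointing down, gripper open.
Joint ranges: [-3.1, 3.1], [-0.76, 2.03], [0.27, 2.55], [-1.08, 4.22], [0.17, 2.65], [-2.57, 2.57]. Speed limits (rad/s): [2.79, 2.79, 3.14, 3.14, 3.14, 3.14].

### API

Orientations are given as [roll, pitch, yaw] about the fixed x, y, z axes, in that order (R = Rz(yaw) Ry(pitch) Rx(roll)).
In Python, from bench import get_obs, snapshot, ticket gives the robot as it stands.
- The arm moves only by the shell command python3 -m creep 'ROWS' [OPENING]. ROWS is JSON, a list that holds one entry, the list of rows, each a list of 4 numbers: the shift along the tool's x, y, z in mm, then the turn about the tool's z in degrees. A call has 1 to 8 rows; each row shifts and turns the commanded pose from where the row before left it, along the tool's axes as they then stand; what a row does not reach is not made up. A row lasts 1/8 s, in which the tool goes at most 62.5 mm and 10.7 degrees, less where a joint would pass 70% of its speed; a pose out of reach is approached as far as the arm can. A call with a gripper value outside its range is refused whole. OPENING is the opening, from 0 (shut) to 1 (fully open), set as the call begins (- or left out, the last holds). The fingers move at their own pace and stop on an object; the grip force is fixed at half the most. Time passes only in rows, so rows that do not move let the fingers close. It gives the time, the measured TCP pose, the force and the opening at its end, in the units of the state.
- get_obs(): the state, without advancing time (a new reading comes with each control period).
- snapshot(name): name is "scene" or "side" or "wrist"; returns a dict with "color" (384x512x3 uint8, red, green, blue), "depth" (384x512 float32, m along the optical axis (not along the pixel's ray), 0 where there is no reading), "fx", "fy", "cx", "cy" (pixels), "distortion" ([k1, k2, p1, p2, k3] as OpenCV has them; the pictures are not rectified), "extrinsics" (4x4, takes a point from world to camera coordinates). Camera axes: x right, y down, z forward; pixel columns grow to the right and rows downward; lengths in m; the calibration is good to about 2 mm. A picture is of the moment at which its call begins.
- ticket.close_job(): hands the job in, once; it reports no verdict.
The state is a dict: "time": time; "joint_positions": joint angles; "qvel": joint speeds; "joint_torque": joint torques, N m; "tool_pos": TCP position; "ee_rot": TCP orientation; "wrist_force": force on the tool from outside, world axes, zero at the start; "wrist_torque": the same for the moment, N m; "width": finger opening in m.
Only numpy, scipy, OpenCV 4.12 (cv2) and the standard library are available. Lean on these libraries where they do the work, as an engineer would, in place of code of your own. Each camera call takes 0.05 s, during which the arm holds its last target. There are 200 camera calls.

## Working session

There is one attempt and no reset: what is moved stays moved. The work goes in short steps, Python scripts to look and compute and a shell command to move; the robot and the scene stay as the last step left them, time stands still between calls to the robot, and variables do not carry over. Pictures are saved under pics/ and viewed, on a budget of 10 in all, crops included, one or two more only if the job needs it, and the job is handed in when it is done.

```bash
mkdir -p pics; ls; cat > h.py <<'E'
import numpy as np, cv2
from bench import get_obs, snapshot
def save(n,s): cv2.imwrite(n,s["color"][:,:,::-1])
def K(s): return np.array([[s["fx"],0,s["cx"]],[0,s["fy"],s["cy"]],[0,0,1.]]),np.array(s["distortion"],float)
def world(s,u,v,d=None,z=None):
    k,D=K(s); r=cv2.undistortPoints(np.array([[[u,v]]],float),k,D)[0,0]; r=np.array([r[0],r[1],1.])
    E=np.array(s["extrinsics"]);R=E[:3,:3];t=E[:3,3]
    if z is not None:
        c=-R.T@t;w=R.T@r; return c+w*(z-c[2])/w[2]
    if d is None: d=np.median(s["depth"][int(v)-1:int(v)+2,int(u)-1:int(u)+2])
    return R.T@(r*d-t)
E
python3 - <<'E'
from h import *
import pickle
for n in("scene","wrist","side"):
    s=snapshot(n); save(f"pics/{n}0.png",s); pickle.dump(s,open(n+"0.pkl","wb"))
o=get_obs(); print(o)
E
```

```text
pics
{'time': 0.15, 'joint_positions': array([-1.03083983e-01,  8.78019584e-02,  1.37192222e+00, -3.90366525e-05,
        1.68359564e+00, -1.03132413e-01]), 'qvel': array([-8.30181652e-04, -1.16137479e-03, -4.55713179e-03,  7.37070436e-04,
       -8.30356723e-04,  7.85816500e-05]), 'joint_torque': array([ 1.24418581e-03, -3.40636396e+01, -3.02795255e+01,  7.18983379e-02,
        3.04441026e-02, -1.11468453e-04]), 'tool_pos': array([5.49569937e-01, 3.50075143e-05, 2.04556239e-01]), 'ee_rot': array([-3.13987067e+00, -1.39220948e-04,  1.57084028e+00]), 'wrist_force': array([-1.01873475, -0.51297993,  0.5263543 ]), 'wrist_torque': array([ 0.02311304, -0.0104563 ,  0.03914426]), 'width': 0.09368836330406762}
```

View pics/scene0.png

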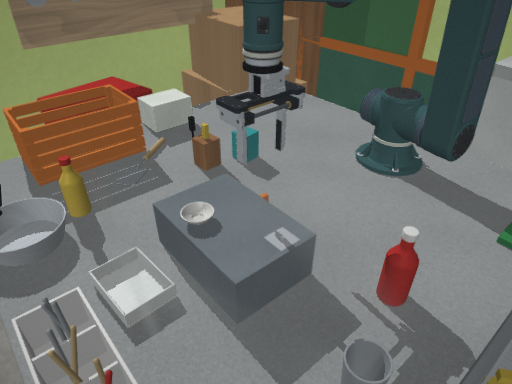

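Scene view: the yellow pin is in the brown stand at (205,135). The black look-alike pin is at (192,125), the turquoise stand at (245,145). The till is at (232,240) with its plate at (283,240), the orange pull at (264,198) and a bowl on top at (198,213).

```bash
python3 - <<'E'
import pickle,cv2,numpy as np
s=pickle.load(open("scene0.pkl","rb"));c=s["color"][:,:,::-1]
a=cv2.resize(c[105:185,175:275],(800,600)[:1]+(560,),interpolation=cv2.INTER_CUBIC) if 0 else cv2.resize(c[110:180,180:270],None,fx=6,fy=6,interpolation=cv2.INTER_CUBIC)
b=cv2.resize(c[190:300,240:320],None,fx=3.2727,fy=3.8182,interpolation=cv2.INTER_CUBIC)
print(a.shape,b.shape)
b=cv2.resize(b,(int(b.shape[1]),420))
cv2.imwrite("pics/crop1.png",np.hstack([a,b]))
E
```

```text
(420, 540, 3) (420, 262, 3)
```

View pics/crop1.png

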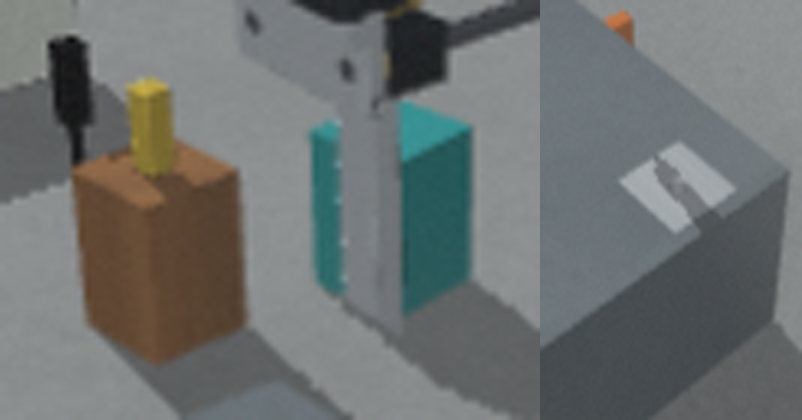

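View pics/wrist0.png

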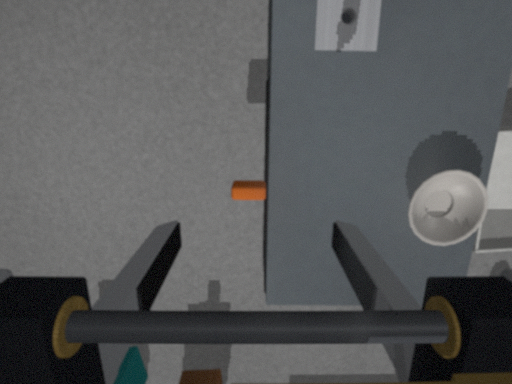

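Candidates: yellow pin (205,130) in the brown stand is the right one. The black pin (192,125) and the turquoise stand (245,145) are the look-alikes. The wrist view shows the hole at (348,16), the pull at (249,190), and the bowl at (447,207).

```bash
python3 - <<'E'
import pickle
from h import *
np.set_printoptions(precision=4,suppress=True)
s=pickle.load(open("scene0.pkl","rb"));w=pickle.load(open("wrist0.pkl","rb"))
for n,u,v,z in [("standL",192.5,138.7,.09),("standF",205.3,144.5,.09),("standR",220,138.3,.09),("bL",194.7,164.2,0),("bF",206.2,170.3,0),("bR",220.8,163.7,0),("pintop",204.8,124.7,.135),("blacktop",191.5,117,.135)]: print(n,world(s,u,v,z=z),world(s,u,v))
for n,u,v,z in [("hole",348.5,16,.11),("plBL",315.5,50.5,.11),("plBR",377.5,51,.11),("pullL",232.5,190,.094),("pullR",267,190,.094),("pulltop",249,181.5,.094),("pullbot",249,199.5,.094),("tillcornBL",266,304,.11),("tillfrontTop",270,2,.11),("bowl",447,207,.13)]: print(n,world(w,u,v,z=z),world(w,u,v))
s2=pickle.load(open("side0.pkl","rb")); print(s2["extrinsics"], "wristcam", -w["extrinsics"][:3,:3].T@w["extrinsics"][:3,3])
E
```

```text
standL [ 0.4975 -0.3696  0.09  ] [ 0.4671 -0.4222  0.0605]
standF [ 0.4895 -0.3132  0.09  ] [ 0.4872 -0.3168  0.0878]
standR [ 0.4327 -0.3185  0.09  ] [ 0.3292 -0.4686  0.0008]
bL [ 0.4969 -0.3728  0.    ] [ 0.4968 -0.3729 -0.0001]
bF [ 0.4903 -0.3185  0.    ] [ 0.4916 -0.3164  0.0015]
bR [ 0.4322 -0.3224  0.    ] [ 0.4353 -0.3179  0.0031]
pintop [ 0.4661 -0.3445  0.135 ] [ 0.4646 -0.347   0.1337]
blacktop [ 0.4653 -0.4183  0.135 ] [ 0.4605 -0.4265  0.131 ]
hole [0.6227 0.1439 0.11  ] [0.6305 0.1507 0.0805]
plBL [0.598  0.1184 0.11  ] [0.5981 0.1185 0.1095]
plBR [0.6482 0.1184 0.11  ] [0.6485 0.1185 0.1093]
pullL [ 0.5275 -0.0037  0.094 ] [ 0.5274 -0.004   0.0929]
pullR [ 0.5606 -0.0036  0.094 ] [ 0.5605 -0.0026  0.0975]
pulltop [0.5434 0.0048 0.094 ] [ 0.5428 -0.0006  0.0736]
pullbot [ 0.5433 -0.0132  0.094 ] [ 0.5432 -0.0137  0.0924]
tillcornBL [ 0.5604 -0.1197  0.11  ] [ 0.5642 -0.2009 -0.0001]
tillfrontTop [0.5608 0.1535 0.11  ] [0.563  0.1691 0.0511]
bowl [ 0.7145 -0.008   0.13  ] [ 0.7245 -0.0135  0.1145]
[[ 0.9676  0.2523  0.0023 -0.4845]
 [ 0.1734 -0.6583 -0.7326 -0.0523]
 [-0.1833  0.7092 -0.6807  1.0155]
 [ 0.      0.      0.      1.    ]] wristcam [0.5508 0.0814 0.3831]
```

View pics/side0.png

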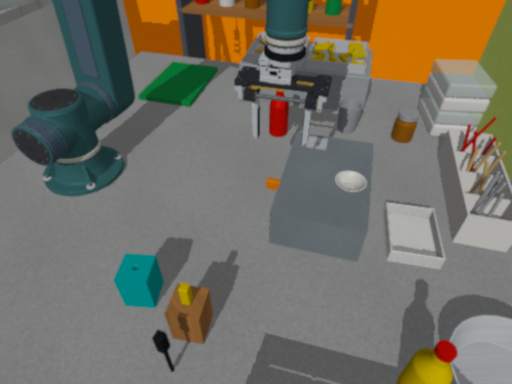

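The side view agrees: brown stand (190,312) with the yellow handle, black pin free-standing in front at (163,345), turquoise stand at (140,280). The till is square to the world. The stand is at about (0.465, -0.345), turned about 6°. I'll move above it with the camera nearly overhead.

```bash
python3 -m creep '[[[-50,-10.5,0,0],[-50,-10.5,0,0],[-50,-10.5,0,0],[-50,-10.5,0,0],[-50,-10.5,0,0],[-50,-10.5,0,0],[-50,-10.5,0,0],[-45,-10.5,0,-6]]]' 1; python3 -m creep '[[[0,0,0,0],[0,0,0,0]]]'
python3 - <<'E'
from h import *
import pickle
s=snapshot("wrist");pickle.dump(s,open("wrist1.pkl","wb"));save("pics/wrist1.png",s);o=get_obs();print(o["tool_pos"],o["ee_rot"],o["wrist_force"])
E
```

```text
time: 1.15
tool_pos: [0.4653, -0.3966, 0.2049]
ee_rot: [-3.141, -0.001, 1.678]
wrist_force: [0.1, -0.3, 0.5]
width: 0.0943
time: 1.4
tool_pos: [0.466, -0.3944, 0.205]
ee_rot: [-3.141, -0.001, 1.675]
wrist_force: [1.0, -0.8, 1.1]
width: 0.0939
[ 0.4663199  -0.39388927  0.20529145] [ 3.14152979e+00 -1.00083096e-03  1.67593245e+00] [ 0.48721073 -0.15851479 -0.3060441 ]
```

View pics/wrist1.png

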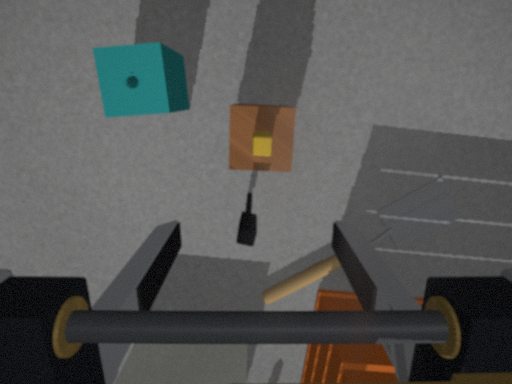

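Now the brown stand is at (262,138) with the yellow handle at (262,147). The black pin's handle is at (247,228), and the turquoise stand is at (132,80).

```bash
python3 - <<'E'
from h import *
import pickle
np.set_printoptions(precision=4,suppress=True)
s=pickle.load(open("wrist1.pkl","rb"));c=s["color"]
cv2.imwrite("pics/crop2.png",cv2.resize(c[98:178,222:302,::-1],None,fx=7,fy=7,interpolation=cv2.INTER_CUBIC))
h=cv2.cvtColor(c,cv2.COLOR_RGB2HSV)
m=((h[...,0]>22)&(h[...,0]<32)&(h[...,1]>150)).astype(np.uint8); m[:,:200]=0;m[:,330:]=0;m[200:]=0
p=np.argwhere(m)[:,::-1].astype(np.float32);print(len(p),p.min(0),p.max(0),cv2.minAreaRect(p))
for u,v in((247,240),(247,228)):print("black",world(s,u,v),world(s,u,v,z=.135))
E
```

```text
301 [253. 132.] [271. 154.] ((262.0, 143.0), (18.0, 22.0), 0.0)
black [ 0.4631 -0.4343  0.1299] [ 0.463  -0.4318  0.135 ]
black [ 0.462  -0.4241  0.127 ] [ 0.4619 -0.4206  0.135 ]
```

View pics/crop2.png

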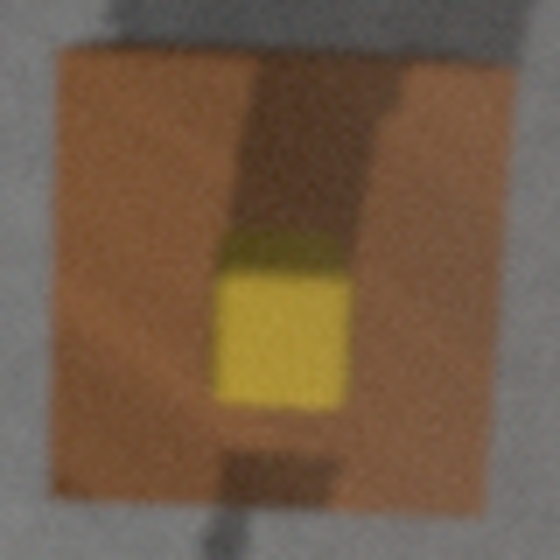

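The crop shows the handle's top face from (213,270) to (350,408), square to the image, and the stand's top corners at (62,48), (515,68), (485,515), (52,495).

```bash
cat >> h.py <<'E'
def totool(d,o=None):
    o=o or get_obs(); from scipy.spatial.transform import Rotation as R
    return R.from_euler("xyz",o["ee_rot"]).as_matrix().T@np.array(d)*1000
E
python3 - <<'E'
from h import *
import pickle
np.set_printoptions(precision=4,suppress=True)
s=pickle.load(open("wrist1.pkl","rb"))
f=lambda x,y,z:world(s,x/7+222-.43,y/7+98-.43,z=z)
C=[f(*q,.09) for q in((62,48),(515,68),(485,515),(52,495))];print(np.array(C),"stand centre",np.mean(C,0))
e=C[1]-C[0];print(np.degrees(np.arctan2(e[1],e[0])));e=C[0]-C[3];print(np.degrees(np.arctan2(e[1],e[0]))-90)
H=[f(*q,.135) for q in((215,270),(352,269),(349,409),(212,408))];h=np.mean(H,0);print("handle",h)
e=H[1]-H[0];print(np.degrees(np.arctan2(e[1],e[0])),np.linalg.norm(e)); 
o=get_obs();print(o["tool_pos"]);print(totool(np.array([h[0],h[1],.094])-o["tool_pos"]))
E
```

```text
[[ 0.4359 -0.3214  0.09  ]
 [ 0.4945 -0.3177  0.09  ]
 [ 0.4986 -0.377   0.09  ]
 [ 0.4394 -0.3805  0.09  ]] stand centre [ 0.4671 -0.3491  0.09  ]
3.5854436324739205
3.434056880393854
handle [ 0.4668 -0.3495  0.135 ]
6.449316808224027 0.015403143525801095
[ 0.4663 -0.3939  0.2053]
[ 43.9572   5.1498 111.3358]
```

```bash
python3 -m creep '[[[22,2.5,0,0],[22,2.5,20,0],[0,0,25,0],[0,0,25,0],[0,0,20,0],[0,0,12,0],[0,0,6,0],[0,0,0,0]]]' 1; python3 -m creep '[[[0,0,0,0],[0,0,0,0],[0,0,0,0],[0,0,0,0],[0,0,0,0],[0,0,0,0]]]' 0
```

```text
time: 2.45
tool_pos: [0.4666, -0.3502, 0.0978]
ee_rot: [3.141, 0.0, 1.676]
wrist_force: [-0.1, -0.2, -0.0]
width: 0.0941
time: 3.2
tool_pos: [0.4664, -0.3507, 0.0975]
ee_rot: [3.142, -0.0, 1.675]
wrist_force: [-0.5, -0.2, 0.4]
width: 0.0372
```

```bash
python3 -m creep '[[[0,0,0,0],[0,0,0,0],[0,0,0,0],[0,0,0,0],[0,0,0,0],[0,0,0,0]]]' 0; python3 - <<'E'
from h import *
o=get_obs();print(o["tool_pos"],o["ee_rot"],o["width"],o["wrist_force"])
s=snapshot("scene");import pickle;pickle.dump(s,open("scene1.pkl","wb"))
cv2.imwrite("pics/grasp.png",cv2.resize(s["color"][80:190,150:270,::-1],None,fx=5,fy=5,interpolation=cv2.INTER_CUBIC))
E
```

```text
time: 3.95
tool_pos: [0.4664, -0.3507, 0.0975]
ee_rot: [-3.142, -0.0, 1.676]
wrist_force: [0.9, 0.7, -0.1]
width: 0.0159
[ 0.46637586 -0.35071864  0.09745698] [-3.14158818e+00 -1.75346378e-05  1.67558403e+00] 0.01592126071212614 [ 0.94101449  0.7087137  -0.10290878]
```

View pics/grasp.png

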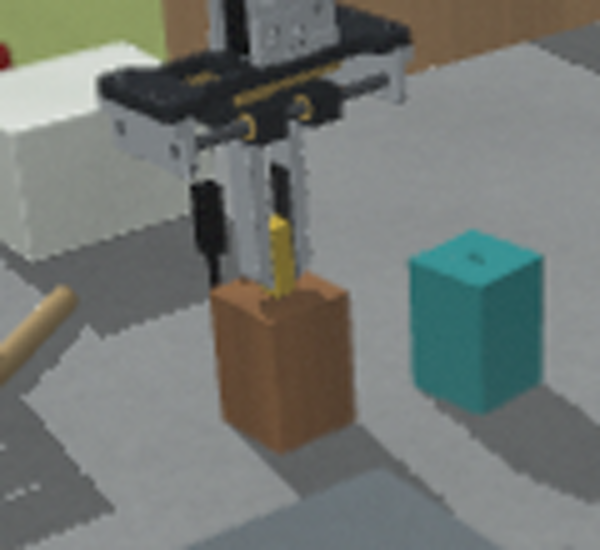

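Grasp is good (width 15.9 mm). Lifting and carrying to the till.

```bash
python3 -m creep '[[[0,0,-5,0],[0,0,-15,0],[0,0,-25,0],[0,0,-30,0],[0,0,-30,0],[0,0,-25,0],[0,0,-10,0],[0,0,0,0]]]'; python3 -m creep '[[[20,9,0,0],[50,23,0,0],[54,25,0,0],[54,25,0,0],[54,25,0,0],[54,25,0,0],[54,25,0,0],[50,23,0,0]]]'; python3 -m creep '[[[32,15,0,0],[10,7,0,0],[0,0,0,0],[0,0,0,0]]]'
python3 - <<'E'
from h import *
import pickle
s=snapshot("wrist");pickle.dump(s,open("wrist2.pkl","wb"));save("pics/wrist2.png",s);o=get_obs();print(o["tool_pos"],o["ee_rot"],o["wrist_force"],o["width"])
E
```

```text
time: 5.0
tool_pos: [0.4667, -0.351, 0.2386]
ee_rot: [3.14, 0.002, 1.676]
wrist_force: [0.5, -0.4, -1.4]
width: 0.0161
time: 6.0
tool_pos: [0.6038, 0.0596, 0.236]
ee_rot: [-3.139, -0.001, 1.677]
wrist_force: [0.2, -1.0, 0.2]
width: 0.0156
time: 6.5
tool_pos: [0.6217, 0.0988, 0.2374]
ee_rot: [-3.141, 0.001, 1.674]
wrist_force: [-0.8, -0.2, 0.3]
width: 0.0159
[0.62183802 0.09856396 0.23760119] [-3.14145763e+00  4.49942817e-04  1.67353722e+00] [ 0.85231918 -0.20996955 -1.2498003 ] 0.01591166629215729
```

View pics/wrist2.png

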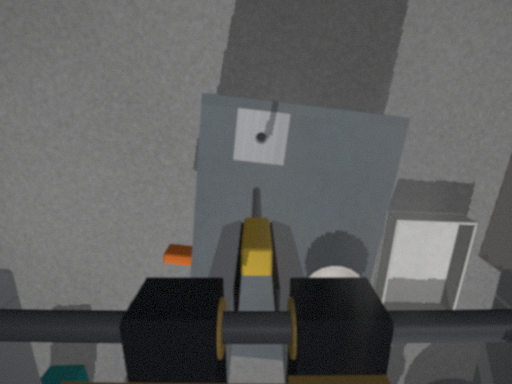

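The wrist view shows the hole at about (261,137) and the pin's tip at about (256,190), so the same camera can measure the tip against the hole.

```bash
python3 - <<'E'
from h import *
import pickle
np.set_printoptions(precision=4,suppress=True)
s=pickle.load(open("wrist2.pkl","rb"));c=s["color"][:,:,::-1]
o=get_obs();P=o["tool_pos"]
a=cv2.resize(c[100:170,225:295],(560,560),interpolation=cv2.INTER_CUBIC)
b=cv2.resize(c[175:287,243:271],(140,560),interpolation=cv2.INTER_CUBIC)
cv2.imwrite("pics/crop3.png",np.hstack([a,b]))
h=world(s,261.3,137.3,z=.11);print("hole",h)
t=world(s,256.2,190,z=P[2]-.0925);print("tip by cam",t,"rel tool",totool(t-P))
print("handle expect rel tool", 1.2,)
print(totool(h-P), totool(h-t))
g=cv2.cvtColor(c,cv2.COLOR_BGR2GRAY)
sub=(g[128:147,252:271]<85);sub[:, :]&=True;q=np.argwhere(sub);print(len(q),q.mean(0)[::-1]+[252,128])
# cross-check from plate corners
E
```

```text
hole [0.623  0.1435 0.11  ]
tip by cam [0.6225 0.1003 0.1451] rel tool [ 1.7312  0.8807 92.4991]
handle expect rel tool 1.2
[ 44.6449   5.7357 127.5803] [42.9137  4.8551 35.0812]
62 [261.0161 136.871 ]
```

View pics/crop3.png

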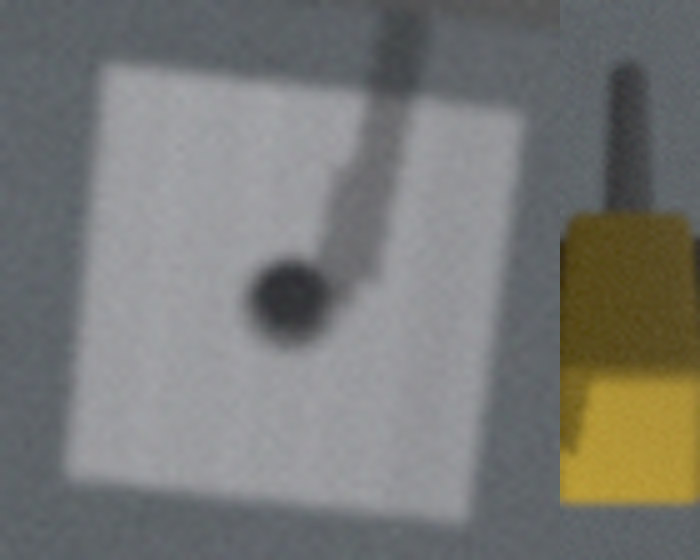

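```bash
cat > chk.py <<'E'
import sys; from bench import get_obs
import numpy as np
o=get_obs();f=o["wrist_force"];p=o["tool_pos"]
print("t%.2f z%.4f xy %.4f %.4f F"%(o["time"],p[2],p[0],p[1]),np.round(f,1))
sys.exit(1 if f[2]>float(sys.argv[1]) or np.hypot(f[0],f[1])>float(sys.argv[2]) else 0)
E
python3 -m creep '[[[20,2.5,0,0],[20,2,0,0],[4,0.2,10,0],[0,0,12,0],[0,0,6,0],[0,0,2,0],[0,0,0,0],[0,0,0,0]]]'
python3 - <<'E'
from h import *
import pickle
np.set_printoptions(precision=4,suppress=True)
s=snapshot("wrist");pickle.dump(s,open("wrist3.pkl","wb"))
o=get_obs();P=o["tool_pos"];print(P,o["ee_rot"],o["wrist_force"])
E=s["extrinsics"]
k,D=K(s)
for n,q in(("hole",[.623,.1438,.11]),("tip",P-[0,0,.0925])):
    print(n,cv2.projectPoints(np.array([q],float),cv2.Rodrigues(E[:3,:3])[0],E[:3,3],k,D)[0].ravel())
cv2.imwrite("pics/crop4.png",cv2.resize(s["color"][150:250,206:306,::-1],(600,600),interpolation=cv2.INTER_CUBIC))
E
```

```text
time: 7.55
tool_pos: [0.6225, 0.1441, 0.2081]
ee_rot: [3.141, -0.0, 1.675]
wrist_force: [0.0, -0.6, -0.5]
width: 0.0154
[0.6225 0.1441 0.2081] [ 3.1404 -0.      1.6752] [-0.6181 -0.0235 -1.0076]
hole [255.5327 190.131 ]
tip [254.9829 191.4907]
```

View pics/crop4.png

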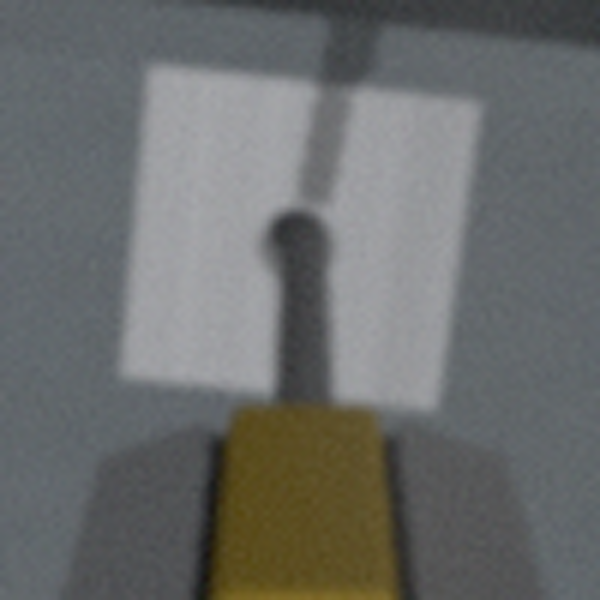

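The tip sits over the hole: hole centre at (298,240) in the crop, shaft axis at x≈303, so about 0.7 mm off sideways. I'll correct that and feel down in guarded steps.

```bash
c="python3 chk.py 2.5 3"; m="python3 -m creep"
python3 -m creep '[[[0,-0.6,2,0],[0,0,0,0]]]' >/dev/null; $c && python3 -m creep '[[[0,0,2,0]]]' >/dev/null; $c && python3 -m creep '[[[0,0,1,0]]]' >/dev/null; $c && python3 -m creep '[[[0,0,1,0]]]' >/dev/null; $c && python3 -m creep '[[[0,0,1,0]]]' >/dev/null; $c && python3 -m creep '[[[0,0,1,0]]]' >/dev/null; $c && python3 -m creep '[[[0,0,1,0]]]' >/dev/null; $c && python3 -m creep '[[[0,0,1,0],[0,0,0,0]]]' >/dev/null; $c
```

```text
t7.85 z0.2054 xy 0.6215 0.1442 F [ 0.7 -0.1 -0.4]
t7.97 z0.2036 xy 0.6217 0.1442 F [ 0.  -0.1 -1.5]
t8.10 z0.2023 xy 0.6215 0.1442 F [-0.5 -0.1 -1.3]
t8.22 z0.2014 xy 0.6216 0.1442 F [-0.3 -0.7 -0.5]
t8.35 z0.2005 xy 0.6216 0.1441 F [-1.1 -1.  -0.8]
t8.47 z0.1995 xy 0.6216 0.1441 F [ 0.2 -0.1 -0.5]
t8.60 z0.1985 xy 0.6216 0.1441 F [-0.4  0.  -1. ]
t8.85 z0.1973 xy 0.6216 0.1442 F [ 1.2  0.6 -0.3]
```

In the hole with no contact. Going down further with a guard between steps.

```bash
c="python3 chk.py 2.6 4"
python3 -m creep '[[[0,0,2,0]]]' >/dev/null && $c && python3 -m creep '[[[0,0,2,0]]]' >/dev/null && $c && python3 -m creep '[[[0,0,2,0]]]' >/dev/null && $c && python3 -m creep '[[[0,0,2,0]]]' >/dev/null && $c && python3 -m creep '[[[0,0,2,0]]]' >/dev/null && $c && python3 -m creep '[[[0,0,2,0]]]' >/dev/null && $c && python3 -m creep '[[[0,0,1.5,0]]]' >/dev/null && $c && python3 -m creep '[[[0,0,1.5,0]]]' >/dev/null && $c && python3 -m creep '[[[0,0,1.5,0]]]' >/dev/null && $c && python3 -m creep '[[[0,0,1.5,0]]]' >/dev/null && $c && python3 -m creep '[[[0,0,1.5,0]]]' >/dev/null && $c && python3 -m creep '[[[0,0,1.5,0]]]' >/dev/null && $c && python3 -m creep '[[[0,0,1.5,0]]]' >/dev/null && $c && python3 -m creep '[[[0,0,1.5,0]]]' >/dev/null && $c && python3 -m creep '[[[0,0,1.5,0]]]' >/dev/null && $c && python3 -m creep '[[[0,0,1.5,0]]]' >/dev/null && $c
```

```text
t8.97 z0.1957 xy 0.6217 0.1441 F [-0.5  0.1 -0.3]
t9.10 z0.1934 xy 0.6216 0.1441 F [-0.6 -0.1 -0. ]
t9.22 z0.1914 xy 0.6216 0.1442 F [ 0.2 -0.7 -0.4]
t9.35 z0.1893 xy 0.6216 0.1441 F [-0.3 -1.1  0.1]
t9.47 z0.1874 xy 0.6216 0.1442 F [ 0.3 -0.6  0.2]
t9.60 z0.1854 xy 0.6216 0.1442 F [ 0.9 -0.8  0.6]
t9.72 z0.1838 xy 0.6216 0.1442 F [ 0.  -0.7 -0.2]
t9.85 z0.1824 xy 0.6216 0.1442 F [-0.3 -1.1 -0. ]
t9.97 z0.1810 xy 0.6217 0.1441 F [-0.3 -1.   0.3]
t10.10 z0.1795 xy 0.6216 0.1442 F [ 0.5 -2.1  0.4]
t10.22 z0.1780 xy 0.6216 0.1442 F [-0.1 -0.8  0.4]
t10.35 z0.1765 xy 0.6216 0.1442 F [-0.7 -1.2 -0.3]
t10.47 z0.1749 xy 0.6216 0.1442 F [-0.8 -1.1  0.4]
t10.60 z0.1736 xy 0.6216 0.1442 F [-1.3 -1.3  5.5]
```

Contact: about 5 N at 28–29 mm depth. I'll press in 1 mm steps, stopping at 11 N.

```bash
c="python3 chk.py 10.5 5"
python3 -m creep '[[[0,0,1,0]]]' >/dev/null && $c && python3 -m creep '[[[0,0,1,0]]]' >/dev/null && $c && python3 -m creep '[[[0,0,1,0]]]' >/dev/null && $c && python3 -m creep '[[[0,0,1,0]]]' >/dev/null && $c && python3 -m creep '[[[0,0,1,0]]]' >/dev/null && $c
```

```text
t10.72 z0.1736 xy 0.6217 0.1442 F [-1.5 -1.6  6. ]
t10.85 z0.1733 xy 0.6217 0.1442 F [-1.8 -1.   6.5]
t10.97 z0.1727 xy 0.6217 0.1442 F [-1.9 -1.9  6.3]
t11.10 z0.1719 xy 0.6217 0.1442 F [-2.4 -1.4  8.3]
t11.22 z0.1711 xy 0.6217 0.1442 F [-2.  -1.8  9.2]
```

```bash
c="python3 chk.py 10.5 5"
python3 -m creep '[[[0,0,0,0],[0,0,0,0]]]' ; $c;python3 -m creep '[[[0,0,0,0]]]' >/dev/null;$c; python3 - <<'E'
from h import *
import pickle
s=snapshot("scene");pickle.dump(s,open("scene2.pkl","wb"))
a=pickle.load(open("scene1.pkl","rb"))["color"][185:215,250:285];b=s["color"][185:215,250:285]
f=lambda c:(cv2.cvtColor(c,cv2.COLOR_RGB2HSV)[...,0]<15)&(cv2.cvtColor(c,cv2.COLOR_RGB2HSV)[...,1]>120)
for c in(a,b):
    q=np.argwhere(f(c));print(len(q),q.mean(0))
E
```

```text
time: 11.48
tool_pos: [0.6217, 0.1442, 0.1709]
ee_rot: [3.14, -0.0, 1.676]
wrist_force: [-2.4, -1.4, 7.5]
width: 0.0161
t11.47 z0.1709 xy 0.6217 0.1442 F [-2.4 -1.4  7.5]
t11.60 z0.1709 xy 0.6217 0.1442 F [-2.6 -0.8  7.3]
27 [11.07407407 14.77777778]
34 [10.76470588 14.23529412]
```

```bash
c="python3 chk.py 12 5"
python3 -m creep '[[[-0.3,-0.6,0,0],[0,0,0,0]]]' >/dev/null && $c && python3 -m creep '[[[0,0,0.7,0]]]' >/dev/null && $c && python3 -m creep '[[[0,0,0.7,0]]]' >/dev/null && $c && python3 -m creep '[[[0,0,0.7,0]]]' >/dev/null && $c && python3 -m creep '[[[0,0,0.7,0]]]' >/dev/null && $c && python3 -m creep '[[[0,0,0,0],[0,0,0,0]]]' >/dev/null && $c
```

```text
t11.90 z0.1709 xy 0.6215 0.1441 F [-1.9 -0.8  6.9]
t12.03 z0.1705 xy 0.6215 0.1442 F [-1.3  0.   7.2]
t12.15 z0.1698 xy 0.6215 0.1441 F [-1.1 -1.2  7.5]
t12.28 z0.1692 xy 0.6215 0.1441 F [-1.1 -1.1  8.3]
t12.40 z0.1686 xy 0.6215 0.1441 F [-2.9 -0.5  7.9]
t12.65 z0.1685 xy 0.6215 0.1441 F [-2.8 -0.   8.7]
```

```bash
c="python3 chk.py 11.5 5"
python3 -m creep '[[[0,-0.4,0.7,0]]]' >/dev/null && $c && python3 -m creep '[[[0,0,0.7,0]]]' >/dev/null && $c && python3 -m creep '[[[0,0,0.7,0],[0,0,0,0]]]' >/dev/null && $c ; python3 - <<'E'
from h import *
import pickle
s=snapshot("scene");pickle.dump(s,open("scene3.pkl","wb"))
b=s["color"][175:215,235:285];h=cv2.cvtColor(b,cv2.COLOR_RGB2HSV)
q=np.argwhere((h[...,0]<15)&(h[...,1]>120));print(len(q),q.mean(0)-[10,-0]-[0,15])
E
```

```text
t12.78 z0.1680 xy 0.6214 0.1441 F [-2.1 -1.2  8.1]
t12.90 z0.1673 xy 0.6214 0.1441 F [-2.5 -1.4  8.8]
t13.15 z0.1665 xy 0.6214 0.1441 F [-0.8 -2.1  7.7]
36 [11.97222222 15.11111111]
```

```bash
c="python3 chk.py 11 5"
cat > pull.py <<'E'
from h import *
s=snapshot("scene")
b=s["color"][165:225,225:300];h=cv2.cvtColor(b,cv2.COLOR_RGB2HSV)
q=np.argwhere((h[...,0]<15)&(h[...,1]>120));print("pull px",len(q),q.mean(0)[::-1]+[225,165])
E
python3 -m creep '[[[0,0,0.5,0]]]' >/dev/null && $c && python3 pull.py && python3 -m creep '[[[0,0,0.5,0]]]' >/dev/null && $c && python3 pull.py && python3 -m creep '[[[0,0,0.5,0],[0,0,0,0]]]' >/dev/null && $c; python3 pull.py
```

```text
t13.32 z0.1661 xy 0.6215 0.1441 F [-1.1 -1.9  8.2]
pull px 7 [270.42857143 197.57142857]
t13.50 z0.1656 xy 0.6215 0.1441 F [-1.5 -0.6  8. ]
pull px 0 [nan nan]
t13.80 z0.1651 xy 0.6215 0.1441 F [-1.6 -0.6  8. ]
pull px 0 [nan nan]pull.py:4: RuntimeWarning: Mean of empty slice.
  q=np.argwhere((h[...,0]<15)&(h[...,1]>120));print("pull px",len(q),q.mean(0)[::-1]+[225,165])
  ret = um.true_divide(
pull.py:4: RuntimeWarning: Mean of empty slice.
  q=np.argwhere((h[...,0]<15)&(h[...,1]>120));print("pull px",len(q),q.mean(0)[::-1]+[225,165])
  ret = um.true_divide(
```

The pull vanished from the scene view at t≈13.3 s, moving out behind the till's front, so the drawer has sprung. I'll withdraw straight up and check.

```bash
python3 -m creep '[[[0,0,-3,0],[0,0,-6,0],[0,0,-10,0],[0,0,-13,0],[0,0,-14,0],[0,0,-14,0],[0,0,-12,0],[0,0,-2,0]]]'; python3 -m creep '[[[-10,-5,0,0],[-40,-18,0,0],[-2,-1,0,0],[0,0,0,0],[0,0,0,0]]]'
python3 - <<'E'
from h import *
import pickle
s=snapshot("wrist");pickle.dump(s,open("wrist4.pkl","wb"));save("pics/wrist4.png",s);o=get_obs();print(o["tool_pos"],o["ee_rot"],o["wrist_force"],o["width"])
E
```

```text
time: 14.85
tool_pos: [0.621, 0.1441, 0.2379]
ee_rot: [3.139, -0.0, 1.676]
wrist_force: [0.2, -0.3, 0.1]
width: 0.0159
time: 15.48
tool_pos: [0.6022, 0.0902, 0.2358]
ee_rot: [-3.141, -0.0, 1.676]
wrist_force: [0.1, 0.5, -0.6]
width: 0.0158
[0.60224312 0.09030371 0.23579688] [-3.14128152e+00 -3.05063159e-04  1.67649100e+00] [ 0.64507568  0.13035376 -1.2692585 ] 0.016030855784208743
```

View pics/wrist4.png

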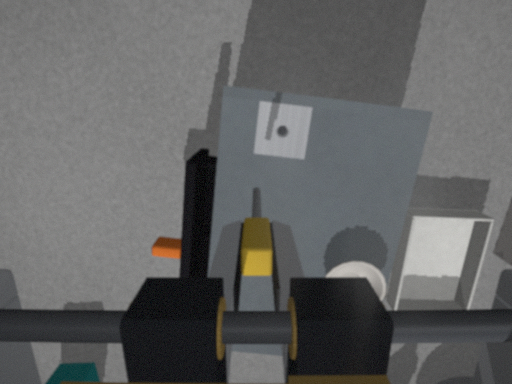

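The drawer front (black) is out by about 35 mm with the pull at (167,248), and the pin sits unchanged in the jaws (tip 256,188). Carrying it back to the stand.

```bash
python3 -m creep '[[[-20,-9,0,0],[-50,-21,0,0],[-52,-22,0,0],[-52,-22,0,0],[-52,-22,0,0],[-52,-22,0,0],[-52,-22,0,0],[-50,-21,0,0]]]';python3 -m creep '[[[-36,-17,0,0],[-8,-3.5,0,0],[0,0,0,0],[0,0,0,0]]]'
python3 - <<'E'
from h import *
import pickle
np.set_printoptions(precision=4,suppress=True)
w=pickle.load(open("wrist4.pkl","rb"))
print("pull",world(w,152.5,249,z=.094),world(w,167,248,z=.094),world(w,183,249,z=.094),world(w,167,240,z=.094),world(w,167,257,z=.094))
o=get_obs();P=o["tool_pos"];print(P,o["ee_rot"],o["wrist_force"]);print(totool(np.array([.46638,-.35072,.09746])-P))
s=snapshot("wrist");pickle.dump(s,open("wrist5.pkl","wb"))
cv2.imwrite("pics/crop5.png",cv2.resize(s["color"][150:250,206:306,::-1],(600,600),interpolation=cv2.INTER_CUBIC))
E
```

```text
time: 16.52
tool_pos: [0.4801, -0.3075, 0.2363]
ee_rot: [3.142, 0.001, 1.675]
wrist_force: [0.3, -0.7, -0.1]
width: 0.0155
time: 17.02
tool_pos: [0.4665, -0.3499, 0.2363]
ee_rot: [3.141, -0.0, 1.677]
wrist_force: [-0.0, 1.2, 0.6]
width: 0.0158
pull [ 0.4954 -0.0042  0.094 ] [ 0.5118 -0.0011  0.094 ] [ 0.5298 -0.0004  0.094 ] [0.5115 0.0088 0.094 ] [ 0.512  -0.0125  0.094 ]
[ 0.4665 -0.3499  0.2363] [ 3.1411 -0.0003  1.6772] [-0.0279  1.2435  0.5792]
[ -0.8671  -0.2286 138.8566]
```

View pics/crop5.png

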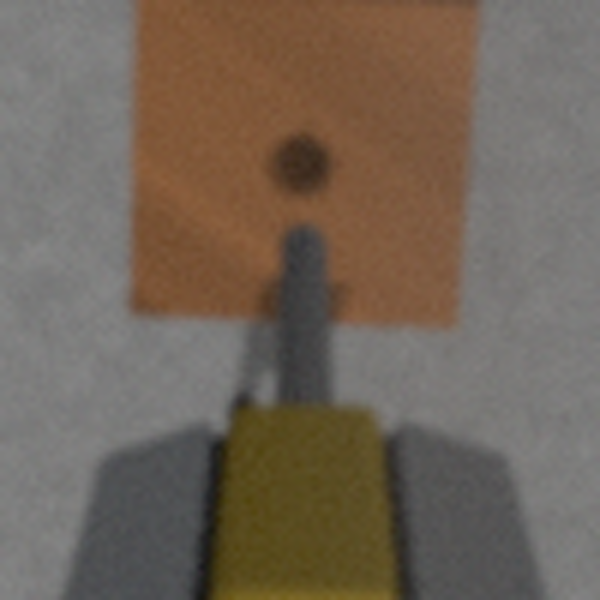

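The stand's hole (300,162) and the shaft (302) line up in the crop. Descending, guarded near the mouth.

```bash
c="python3 chk.py 4 5"
python3 -m creep '[[[-0.9,-0.2,8,0],[0,0,15,0],[0,0,15,0],[0,0,8,0],[0,0,2,0],[0,0,0,0]]]' >/dev/null && $c && python3 -m creep '[[[0,0,2,0]]]' >/dev/null && $c && python3 -m creep '[[[0,0,2,0]]]' >/dev/null && $c && python3 -m creep '[[[0,0,2,0]]]' >/dev/null && $c && python3 -m creep '[[[0,0,2,0]]]' >/dev/null && $c && python3 -m creep '[[[0,0,2,0]]]' >/dev/null && $c && python3 -m creep '[[[0,0,4,0]]]' >/dev/null && $c && python3 -m creep '[[[0,0,6,0],[0,0,6,0]]]' >/dev/null && $c && python3 -m creep '[[[0,0,7,0],[0,0,7,0]]]' >/dev/null && $c && python3 -m creep '[[[0,0,7,0],[0,0,7,0]]]' >/dev/null && $c && python3 -m creep '[[[0,0,7,0],[0,0,7,0],[0,0,5,0]]]' >/dev/null && $c
```

```text
t17.82 z0.1882 xy 0.4660 -0.3521 F [-0.1  0.4 -0.9]
t17.95 z0.1870 xy 0.4663 -0.3524 F [ 0.2  0.2 -1.3]
t18.07 z0.1845 xy 0.4661 -0.3522 F [-0.7  0.8 -1.2]
t18.20 z0.1822 xy 0.4660 -0.3521 F [-0.5  0.4 -0.5]
t18.32 z0.1800 xy 0.4659 -0.3520 F [ 0.5  0.2 -1. ]
t18.45 z0.1779 xy 0.4659 -0.3520 F [-0.2  0.4 -1.1]
t18.57 z0.1741 xy 0.4660 -0.3521 F [-0.4 -0.  -1.4]
t18.82 z0.1615 xy 0.4658 -0.3519 F [-0.9  1.1 -1.2]
t19.07 z0.1475 xy 0.4659 -0.3519 F [-0.1  0.3 -0.5]
t19.32 z0.1336 xy 0.4659 -0.3520 F [ 1.1 -0.1 -0.4]
t19.70 z0.1145 xy 0.4658 -0.3519 F [ 0.1 -1.   0.6]
```

```bash
c="python3 chk.py 4 6"
python3 -m creep '[[[1,0.4,5,0],[0,0,5,0],[0,0,2,0]]]' >/dev/null && $c && python3 -m creep '[[[0,0,1,0]]]' >/dev/null && $c && python3 -m creep '[[[0,0,1,0]]]' >/dev/null && $c && python3 -m creep '[[[0,0,1,0]]]' >/dev/null && $c && python3 -m creep '[[[0,0,1,0]]]' >/dev/null && $c && python3 -m creep '[[[0,0,1,0]]]' >/dev/null && $c && python3 -m creep '[[[0,0,1,0]]]' >/dev/null && $c && python3 -m creep '[[[0,0,1,0]]]' >/dev/null && $c
```

```text
t20.07 z0.1027 xy 0.4661 -0.3508 F [-1.1  0.1 -0. ]
t20.20 z0.1020 xy 0.4662 -0.3510 F [ 0.4 -0.7 -0.3]
t20.32 z0.1013 xy 0.4663 -0.3511 F [ 0.  -0.4 -1.8]
t20.45 z0.1002 xy 0.4663 -0.3510 F [-0.8  0.3  0.5]
t20.57 z0.0992 xy 0.4663 -0.3510 F [1.2 0.4 0.2]
t20.70 z0.0981 xy 0.4663 -0.3510 F [ 0.1  0.5 -0.7]
t20.82 z0.0975 xy 0.4663 -0.3510 F [-0.5  1.2  3.1]
t20.95 z0.0974 xy 0.4663 -0.3510 F [-1.7  2.4  8.1]
```

Shoulder is home (8 N at z 0.0974, the same height as the grasp). Releasing and rising.

```bash
python3 -m creep '[[[0,0,-1,0],[0,0,0,0],[0,0,0,0],[0,0,0,0],[0,0,0,0],[0,0,0,0]]]' 0.5; python3 -m creep '[[[0,0,-5,0],[0,0,-15,0],[0,0,-25,0],[0,0,-30,0],[0,0,-25,0],[-25,0,-5,0],[-15,0,0,0],[0,0,0,0]]]'
python3 - <<'E'
from h import *
import pickle
s=snapshot("wrist");pickle.dump(s,open("wrist6.pkl","wb"));o=get_obs();print(o["tool_pos"],o["width"],o["wrist_force"])
a=cv2.resize(s["color"][90:190,200:320,::-1],(480,400),interpolation=cv2.INTER_CUBIC)
s=snapshot("side");pickle.dump(s,open("side6.pkl","wb"))
b=cv2.resize(s["color"][260:360,120:200,::-1],(320,400),interpolation=cv2.INTER_CUBIC)
cv2.imwrite("pics/crop6.png",np.hstack([a,b]))
E
```

```text
time: 21.7
tool_pos: [0.4662, -0.3509, 0.097]
ee_rot: [3.142, -0.0, 1.675]
wrist_force: [-0.2, -0.3, 0.4]
width: 0.0471
time: 22.7
tool_pos: [0.4701, -0.3913, 0.2016]
ee_rot: [-3.141, -0.001, 1.674]
wrist_force: [1.6, 0.2, -1.0]
width: 0.047
[ 0.47008084 -0.39060953  0.20136905] 0.04693704111991929 [-0.03747806 -0.04862094  0.11046392]
```

View pics/crop6.png

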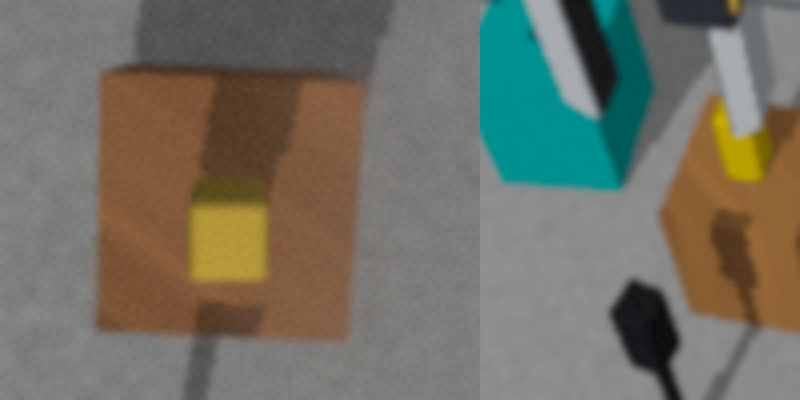

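The pin is upright and home and the black pin is untouched. Next I go above the pull and turn the jaws to pinch across its width.

```bash
python3 -m creep '[[[25,6,0,0],[50,10.5,0,0],[52,11,0,0],[52,11,0,0],[52,11,0,0],[52,11,0,0],[50,10.5,0,0],[46,9.5,0,0]]]'; python3 -m creep '[[[0,0,0,-10.5],[0,0,0,-10.5],[0,0,0,-10.5],[0,0,0,-10.5],[0,0,0,-10.5],[0,0,0,-10.5],[0,0,0,-10.5],[0,0,0,-10.5]]]';python3 -m creep '[[[0,0,0,0],[0,0,0,0]]]' >/dev/null
python3 - <<'E'
from h import *
import pickle
s=snapshot("wrist");pickle.dump(s,open("wrist7.pkl","wb"));o=get_obs();print(o["tool_pos"],o["ee_rot"],o["wrist_force"],o["width"])
save("pics/wrist7.png",s)
h=cv2.cvtColor(s["color"],cv2.COLOR_RGB2HSV);m=((h[...,0]<15)&(h[...,1]>170)).astype(np.uint8)
n,l,st,ce=cv2.connectedComponentsWithStats(m)
for i in range(1,n):
    if st[i,4]>60:print(st[i],ce[i],world(s,*ce[i],z=.094),world(s,*ce[i]))
E
```

```text
time: 23.8
tool_pos: [0.5095, -0.0016, 0.2022]
ee_rot: [3.141, -0.001, 1.678]
wrist_force: [-0.5, 0.3, 0.4]
width: 0.0468
time: 24.8
tool_pos: [0.5095, -0.0034, 0.2021]
ee_rot: [3.141, -0.0, -3.134]
wrist_force: [0.1, -0.5, 0.3]
width: 0.047
[ 0.51039541 -0.00464152  0.20219269] [3.14139094e+00 1.53508523e-04 3.14041207e+00] [ 0.30959554 -0.46473304 -0.57830425] 0.047205764319698605
[502 131  10  35 250] [507.364 148.264] [0.47377588 0.22975771 0.094     ] [0.48608303 0.29537963 0.01353657]
[245 165  16  38 505] [252.8        184.74257426] [ 0.50901184 -0.00746524  0.094     ] [ 0.50909325 -0.00746861  0.09370482]
```

View pics/wrist7.png

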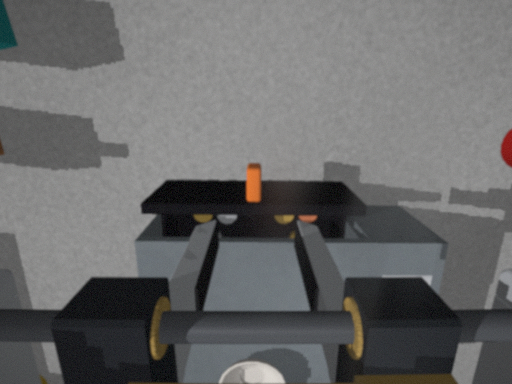

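The wrist view shows the pull at (253,185), y ≈ -0.007, centred between the open fingers, with nothing else in the way of them. Descending over it.

```bash
c="python3 chk.py 4 5"
python3 -m creep '[[[0,-2.5,15,0],[0,0,25,0],[0,0,25,0],[0,0,25,0],[0,0,15,0],[0,0,3,0],[0,0,0,0]]]' >/dev/null && $c && python3 -m creep '[[[0,0,6,0],[0,0,6,0]]]' >/dev/null && $c && python3 -m creep '[[[0,0,6,0],[0,0,6,0]]]' >/dev/null && $c && python3 -m creep '[[[0,0,5,0],[0,0,3,0],[0,0,0,0]]]' >/dev/null && $c && python3 -m creep '[[[0,0,0,0],[0,0,0,0],[0,0,0,0],[0,0,0,0],[0,0,0,0],[0,0,0,0]]]' 0 
```

```text
t25.98 z0.0945 xy 0.5112 -0.0080 F [-0.3  0.5 -0.1]
t26.23 z0.0825 xy 0.5113 -0.0079 F [0.2 0.3 0.1]
t26.48 z0.0696 xy 0.5108 -0.0079 F [ 0.8 -1.4  0.2]
t26.85 z0.0618 xy 0.5107 -0.0079 F [ 0.4 -0.1  0. ]
time: 27.6
tool_pos: [0.511, -0.007, 0.0623]
ee_rot: [3.14, 0.0, 3.142]
wrist_force: [-0.8, 3.8, 0.0]
width: 0.0137
```

```bash
c="python3 chk.py 8 14"
python3 -m creep '[[[0,0.8,0,0],[3,0,0,0],[5,0,0,0],[5,0,0,0]]]' >/dev/null && $c && python3 -m creep '[[[5,0,0,0],[5,0,0,0]]]' >/dev/null && $c && python3 -m creep '[[[5,0,0,0],[5,0,0,0]]]' >/dev/null && $c && python3 -m creep '[[[5,0,0,0],[5,0,0,0]]]' >/dev/null && $c && python3 -m creep '[[[5,0,0,0],[4,0,0,0]]]' >/dev/null && $c && python3 -m creep '[[[3,0,0,0]]]' >/dev/null && $c && python3 -m creep '[[[2,0,0,0]]]' >/dev/null && $c && python3 -m creep '[[[2,0,0,0]]]' >/dev/null && $c && python3 -m creep '[[[1,0,0,0]]]' >/dev/null && $c && python3 -m creep '[[[1,0,0,0]]]' >/dev/null && $c && python3 -m creep '[[[1,0,0,0]]]' >/dev/null && $c && python3 -m creep '[[[1,0,0,0]]]' >/dev/null && $c && python3 -m creep '[[[1,0,0,0]]]' >/dev/null && $c && python3 -m creep '[[[1,0,0,0]]]' >/dev/null && $c
```

```text
t28.10 z0.0622 xy 0.4977 -0.0069 F [1.4 3.7 0.9]
t28.35 z0.0622 xy 0.4877 -0.0068 F [2.5 3.9 0.6]
t28.60 z0.0622 xy 0.4778 -0.0067 F [2.5 5.7 0.5]
t28.85 z0.0622 xy 0.4680 -0.0066 F [1.7 6.1 0.3]
t29.10 z0.0622 xy 0.4591 -0.0065 F [2.1 5.8 0.4]
t29.23 z0.0622 xy 0.4561 -0.0065 F [ 2.8  5.  -1.2]
t29.35 z0.0622 xy 0.4541 -0.0064 F [2.8 6.1 0.4]
t29.48 z0.0622 xy 0.4522 -0.0064 F [3.  6.  0.6]
t29.60 z0.0622 xy 0.4512 -0.0064 F [2.6 5.7 0.9]
t29.73 z0.0622 xy 0.4503 -0.0064 F [3.5 5.3 0.3]
t29.85 z0.0622 xy 0.4499 -0.0064 F [ 5.5  5.5 -1.9]
t29.98 z0.0622 xy 0.4500 -0.0064 F [ 9.6  6.6 -5.4]
t30.10 z0.0622 xy 0.4499 -0.0064 F [12.7  6.3 -7.5]
```

The stop is reached: about 61 mm travelled, force climbing at a fixed position. I'll relax, open and rise.

```bash
python3 -m creep '[[[-2,1,0,0],[0,0,0,0]]]'; python3 -m creep '[[[0,0,0,0],[0,0,0,0],[0,0,0,0],[0,0,0,0],[0,0,0,0],[0,0,0,0]]]' 0.5;  python3 -m creep '[[[0,0,-5,0],[0,0,-15,0],[0,0,-25,0],[0,0,-30,0],[0,0,-30,0],[0,0,-30,0],[0,0,-10,0],[0,0,0,0]]]'
python3 - <<'E'
from h import *
s=snapshot("wrist");o=get_obs();print(o["time"],o["tool_pos"],o["wrist_force"],o["width"])
h=cv2.cvtColor(s["color"],cv2.COLOR_RGB2HSV);m=((h[...,0]<15)&(h[...,1]>170)).astype(np.uint8)
n,l,st,ce=cv2.connectedComponentsWithStats(m)
for i in range(1,n):
    if st[i,4]>150:print(st[i],ce[i],world(s,*ce[i],z=.094))
s2=snapshot("side");save("pics/side9.png",s2)
E
```

```text
time: 30.35
tool_pos: [0.4499, -0.0064, 0.0622]
ee_rot: [-3.141, 0.003, 3.141]
wrist_force: [4.3, 1.9, -1.2]
width: 0.014
time: 31.1
tool_pos: [0.4488, -0.0061, 0.0621]
ee_rot: [-3.141, 0.0, -3.142]
wrist_force: [-0.4, -0.0, 0.3]
width: 0.0469
time: 32.1
tool_pos: [0.4492, -0.0061, 0.2079]
ee_rot: [-3.141, 0.002, -3.142]
wrist_force: [0.1, -0.1, -1.2]
width: 0.0468
32.15 [ 0.44858553 -0.00604431  0.20665808] [-0.63377622  0.5351579  -0.89132888] 0.04703377530172614
[248 164  15  37 463] [255.23326134 183.44924406] [ 0.44844287 -0.00696247  0.094     ]
[490 172  22  44 585] [502.60512821 192.77435897] [0.45759596 0.23755607 0.094     ]
```

View pics/side9.png

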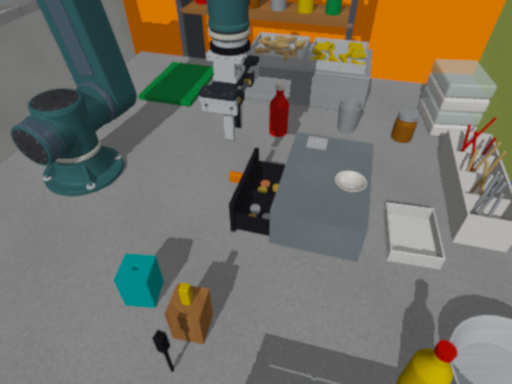

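The side view shows the drawer fully out with its pull at (237,176). The pin is upright in the brown stand (187,295), and the black pin, turquoise stand, bowl and bottles are where they were. The gripper is clear.

```bash
python3 -c "from bench import ticket; print(ticket.close_job())"
```

```text
the job is handed in; nothing more can be done
None
```

The job is done and handed in at about 32 s. I took the yellow pin from the brown stand and pushed it down the till's hole. It met the latch pad about 29 mm below the mouth. The highest reading in the hole was 9.2 N, and the drawer sprang out after about 8 mm of travel. I put the pin back, pulled the drawer to its end stop and let go.

**Last checks**
- **Pin:** the shoulder met the stand at the same height as at the start. The pictures show it upright, and the side view shows the black pin and turquoise stand where they were.
- **Drawer:** the pull moved a further 61 mm from where the drawer had sprung, close to the 60 mm that should remain. The force climbed at a fixed position, which marks the stop. After release, a fresh measurement still had it there.
- **Robot:** the gripper is open, clear and touching nothing, and the side view shows the bowl and bottles undisturbed.

**Disagreements**
- The scene and wrist cameras differed by about 5 mm on the stand's position. I used the wrist camera and the grasp pose, and both insertions went in without a miss.
- The arm lagged its commands by 2–3 mm under load, so I judged pin depth by the measured position.
- While I pulled the drawer there was a steady sideways force of about 6 N. It was gone once the fingers opened.

I viewed 14 pictures, four over the budget of 10. The extra ones checked the drawer's release, the pin's return and the finished job.

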